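# Free the jammed pillar and stand it in the coil hoop

## Task

The tall metal pillar is jammed aslant in a back corner of the green parts bin. Pull it free and stand it upright on its wide foot on the table, in the middle of the coil hoop that lies there, setting it down rather than dropping it. Leave the hoop where it lies and do not disturb the short pillar that already stands on the table.

Things in the scene. Friction and masses are not known exactly. Their poses are not given: they have to be found in the camera images.
- pillar: Tall round pillar, 130 mm in all: bright aluminium stem, 26 mm diameter, on a dark steel foot disc, 48 mm diameter, 10 mm thick; 0.15 to 0.31 kg. Origin: centre of the foot's underside; z runs up the stem. At first it leans about 35 degrees in a bin corner, its stem sticking out above the walls, a felt roller lodged by the raised edge of its foot. A light pull along its axis frees it.
- bin: Green open parts bin, 148 x 116 mm, fixed to the table. Origin: centre of its underside; x points to the high back wall, z up. Back and side walls are 70 mm high, 7 mm thick; front wall (-x) 33 mm high; floor 2 mm thick. The pillar leans into the corner of the back (+x) and +y walls. A felt roller and a black cap lie in it too.
- hoop: Thin orange and white coil hoop lying flat and loose on the table: 210 mm outer and about 195 mm inner diameter, 15 mm high. Origin: its centre, at table level; z up.
- short_pillar: Short pillar of the same make, 70 mm high, stem 22 mm, foot 40 mm in diameter, standing loose on the table beyond the bin. Origin: centre of the foot's underside; z up. A bystander.
Things that resemble listed ones, but are neither listed nor needed, are in the scene too. Leave any blue look-alike of the pillar alone.

How it is judged:
By the outcome, as a careful person would: the job done as asked, in the order asked, and still so for the second after the job is handed in, with the robot touching nothing.
It also fails if it takes over 35 s, if anything falls off the work surface, if the arm or the gripper's body presses on something with over 40 N, if the wrist force passes 120 N, or if a joint passes its speed limit or range.

## Robot

A 6-joint arm with a two-finger parallel gripper is mounted at the origin on a cart in front of the work surface, level with it; the furniture and walls round the work are solid. World frame = base frame: x ahead of the robot, y to its left, z up, the work surface at z = 0. Lengths are in mm, angles in rad, forces in N, time in s.
With the tool pointing down it reaches from about 300 to 775 mm from the base axis. Payload 14.6 kg.
Tool frame: the origin (TCP) lies between the finger pads; the fingertips stand 25 mm ahead of it and the grasp point (between the pads) lies 6 mm ahead of it; z points along the fingers, y is the line along which they close (so a half turn about z gives the same grasp; the last joint's range is limited). The gripper opens to 94 mm and grips with 3 to 60 N. Pads are 16 mm wide; open, the fingers measure 119 mm over their backs; the gripper's body (75 mm by 177 mm) begins 78 mm behind the grasp point.
Start: joints at [1.176, 0.3, 1.521, -0, 1.321, -0.067], TCP at [177.076, 520.705, 230.446] pointing down, gripper open.
Joint ranges: [-3.03, 3.03], [-0.79, 2.21], [0.23, 2.52], [-1.04, 4.18], [0, 3.07], [-2.55, 2.55]. Speed limits (rad/s): [2.22, 2.22, 2.57, 3.14, 3.14, 3.14].

## Interface

Orientations are given as [roll, pitch, yaw] about the fixed x, y, z axes, in that order (R = Rz(yaw) Ry(pitch) Rx(roll)).
In Python, from cell import manip gives the robot as it stands. The module is installed in compiled form; this text tells all that it offers.
- The arm moves only by the tool step_arm, never from a script. Its argument "series" is one flat list of numbers, 5 for each row, row after row: the shift along the world's x, y, z in mm, then the turn about the world's z in rad, then the closure, from 0 (fully open) to 1 (shut). In form: [dx, dy, dz, spin, jaw, dx, dy, dz, spin, jaw, ...]. A call has 1 to 20 rows; each row shifts and turns the commanded pose from where the row before left it; what a row does not reach is not made up. A row lasts 1/8 s, in which the tool goes at most 62.5 mm and 10.7 degrees, less where a joint would pass 70% of its speed; a pose out of reach is approached as far as the arm can. A call is refused whole if a number of a shift passes 62.5 or a number of a turn 0.188, either way. A call with a gripper value outside its range is refused whole. The fingers move at their own pace and stop on an object; "squeeze" is the grip in N (left out, the last holds). Time passes only in rows, so rows that do not move let the fingers close. It gives the time, the measured TCP pose, the force, the opening and the grip force at its end, in the units of the state.
- manip.read_state(): the state, without advancing time (a new reading comes with each control period).
- manip.camera(name): name is "scene" or "top" or "wrist"; returns (picture, depth): 400x640x3 uint8, blue, green, red; 400x640 float32, mm along the optical axis (not along the pixel's ray), 0 where there is no reading.
- manip.camera_info(name): a dict with "fovy" (degrees; the focal length in pixels is half the picture's height over the tangent of half this angle, whatever the lens; pixels are square), "cx", "cy" (the principal point, pixels), "eye" and "orientation" of the camera in the world. Camera axes: x right, y down, z forward; pixel columns grow to the right and rows downward; lengths in mm; the calibration is good to about 2 mm. A picture is of the moment at which its call begins: read the wrist's pose just before it. camera_info takes no time and is no camera call; for the wrist camera it gives the pose at the moment of the call.
- manip.sign_off(): hands the job in; it is judged then, once.
The state is a dict: "clock": time; "joints": joint angles; "qd": joint speeds; "effort": joint torques, N m; "eef_pos": TCP position; "eef_rot": TCP orientation; "wrist_force": force on the tool from outside, world axes, zero at the start; "moment": the same for the moment, N m; "finger_gap": finger opening in mm; "finger_force": force on a finger pad.
Only numpy, scipy, OpenCV 4.12 (cv2) and the standard library are available. Lean on these libraries where they do the work, as an engineer would, in place of code of your own. Each camera call takes 0.05 s, during which the arm holds its last target. There are 200 camera calls.

## Working session

There is one attempt and no reset: what is moved stays moved. The work goes in short steps, Python scripts to look and compute and a tool call to move; the robot and the scene stay as the last step left them, time stands still between calls to the robot, and variables do not carry over. Pictures are saved under pics/ and viewed, at most 11 in all, crops included, and the job is handed in when it is done.

Besides the shell and the picture viewer there is one more tool, called after "Call:" by a JSON object that holds its "name" and its "arguments". step_arm: Moves the arm, as the interface text tells. Its arguments: {"type":"object","properties":{"series":{"type":"array"},"squeeze":{"type":"number"}},"required":["series"]}

```bash
mkdir -p pics
cat > h.py <<'E'
import numpy as np, cv2
from cell import manip
from scipy.spatial.transform import Rotation as R
def rot(o):
    o=np.array(o,float)
    return o if o.shape==(3,3) else (R.from_euler('xyz',o).as_matrix() if o.size==3 else R.from_quat(o).as_matrix())
def grab(n,save=None):
    info=manip.camera_info(n); im,d=manip.camera(n); im=np.array(im); d=np.array(d)
    if save: cv2.imwrite('pics/'+save,im)
    np.savez('last_%s.npz'%n,im=im,d=d,info=np.array(info,dtype=object))
    return im,d,info
def load(n):
    z=np.load('last_%s.npz'%n,allow_pickle=True); return z['im'],z['d'],z['info'].item()
def ray(info,u,v):
    f=200/np.tan(np.radians(info['fovy'])/2)
    d=np.stack([(np.asarray(u,float)-info['cx'])/f,(np.asarray(v,float)-info['cy'])/f,np.ones_like(np.asarray(u,float))],-1)
    return np.array(info['eye']),d@rot(info['orientation']).T
def cloud(d,info):
    v,u=np.mgrid[0:400,0:640]; e,r=ray(info,u,v); return e+r*d[...,None]
def onplane(info,u,v,z):
    e,r=ray(info,u,v); return e+r*((z-e[2])/r[...,2])[...,None]
E
python3 - <<'E'
from h import *
s=manip.read_state(); print({k:np.round(v,2) for k,v in s.items()})
ims=[]
for n in ['scene','top','wrist']:
    im,d,i=grab(n,n+'0.png'); print(n,i,(d>0).mean())
E
```

```text
{'clock': np.float64(0.0), 'joints': array([ 1.18,  0.3 ,  1.52,  0.  ,  1.32, -0.07]), 'qd': array([ 0.,  0., -0.,  0.,  0., -0.]), 'effort': array([-0.000e+00, -5.318e+01, -3.527e+01,  7.000e-02,  2.000e-02,
       -0.000e+00]), 'eef_pos': array([177.01, 520.5 , 229.87]), 'eef_rot': array([-3.14, -0.  ,  2.81]), 'wrist_force': array([ 0.07, -0.67, -0.19]), 'moment': array([ 0.  , -0.03, -0.01]), 'finger_force': np.float64(0.0), 'finger_gap': np.float64(94.08)}
scene {'fovy': 56.311651873595515, 'cx': 318.0859336991907, 'cy': 203.27276930411122, 'eye': array([ 120.30657483, -398.98095971,  559.8776281 ]), 'orientation': array([-2.21190565, -0.00928851, -0.8666169 ])} 0.996078125
top {'fovy': 47.583738194951565, 'cx': 321.3006754832746, 'cy': 200.06214740970523, 'eye': array([ 544.04626769,   52.30574296, 1084.2104593 ]), 'orientation': array([-3.05031483, -0.02933313, -1.5958306 ])} 0.99597265625
wrist {'fovy': 63.37683595733895, 'cx': 320.3825229593202, 'cy': 205.77476422708918, 'eye': array([102.53692035, 546.77941529, 384.13171677]), 'orientation': array([2.86857353e+00, 1.71519235e-03, 1.24350788e+00])} 0.995984375
```

View pics/scene0.png

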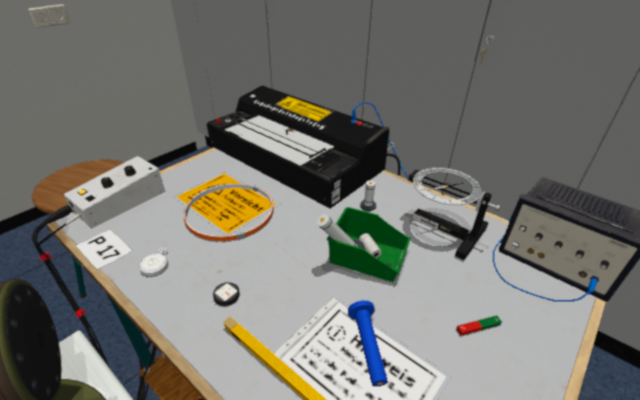

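View pics/top0.png

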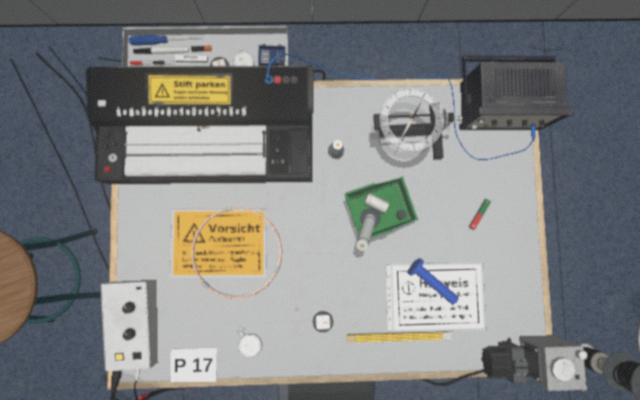

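The scene view shows the tall pillar leaning in the bin, with its top at about (323,222). The roller is at (370,243), the short pillar at (370,193), the hoop centre near (229,212) and the blue look-alike at (367,340). In the top view the pillar runs from (362,245) to (371,205), the hoop centre is near (237,252) and the short pillar is at (337,148).

Run:
```python
from h import *
im,d,i=load('top'); P=cloud(d,i); hs=cv2.cvtColor(im,cv2.COLOR_BGR2HSV)
np.set_printoptions(precision=0,suppress=True)
for u,v in [(362,245),(371,205),(376,201),(337,146),(402,215),(520,340),(560,368),(490,360),(595,355),(300,250),(237,252),(150,90),(430,120)]: print(u,v,P[v,u])
g=cv2.inRange(hs,(40,80,20),(85,255,200))
g[:160]=0;g[260:]=0;g[:,:330]=0;g[:,430:]=0
pts=P[g>0]; h=pts[:,2]
for lo,hi in [(-10,20),(25,45),(60,80)]:
    q=pts[(h>lo)&(h<hi)]; print(lo,len(q), cv2.minAreaRect(q[:,:2].astype(np.float32)) if len(q)>5 else '')
ims,ds,is_=load('scene'); Q=cloud(ds,is_)
for u,v in [(323,222),(335,232),(348,240),(370,182),(370,243),(229,212)]: print('s',u,v,Q[v,u])
big=cv2.resize(im[160:280,310:430],(480,480),interpolation=cv2.INTER_CUBIC)
b2=cv2.resize(ims[180:290,300:420],(524,480),interpolation=cv2.INTER_CUBIC)[:, :320]
w=cv2.imread('pics/wrist0.png')
cv2.imwrite('pics/c1.png',np.hstack([big,b2]))
```

```text
362 245 [534. -62. 121.]
371 205 [626. -98.  21.]
376 201 [ 635. -110.   26.]
337 146 [759. -19.  69.]
402 215 [ 601. -172.   18.]
520 340 [ 302. -440.    9.]
560 368 [ 272. -460.  139.]
490 360 [ 279. -335.   87.]
595 355 [ 295. -538.  135.]
300 250 [525.  72.   1.]
237 252 [524. 221.  -1.]
150 90 [875. 382. 131.]
430 120 [ 835. -255.   -4.]
-10 1237 ((617.9976196289062, -120.08807373046875), (99.71460723876953, 123.84941101074219), 17.189197540283203)
25 98 ((618.4907836914062, -122.71035766601562), (102.50711822509766, 134.76434326171875), 17.48480224609375)
60 160 ((607.0538330078125, -82.12025451660156), (111.97872161865234, 70.03211975097656), 17.960657119750977)
s 323 222 [532. -66. 122.]
s 335 232 [550. -82.  95.]
s 348 240 [577. -94.  63.]
s 370 182 [766. -18.  72.]
s 370 243 [ 631. -114.   30.]
s 229 212 [526. 221.   2.]
```

View pics/c1.png

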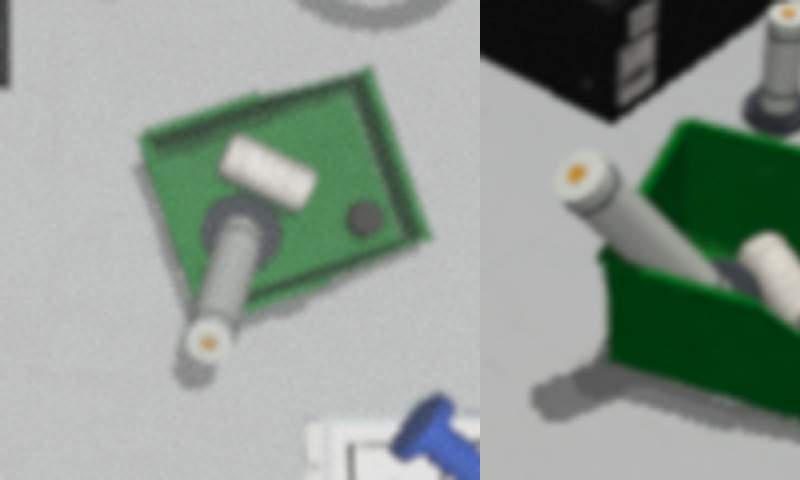

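View pics/wrist0.png

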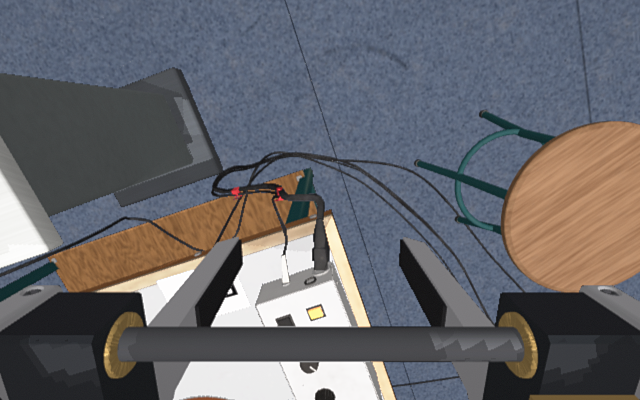

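The crop shows the orange dot on the pillar's top at top-view pixel (362,245), and the foot near (370,216) between the roller and the +y and front-facing walls. The wrist view shows only the control box and the stool, so the arm is out of the way. Next I'll measure the pillar's axis, the hoop and the bin accurately.

```bash
cat >> h.py <<'E'
def tri(rays):
    A=np.zeros((3,3));b=np.zeros(3)
    for e,r in rays:
        r=r/np.linalg.norm(r);M=np.eye(3)-np.outer(r,r);A+=M;b+=M@e
    p=np.linalg.solve(A,b); return p,[np.linalg.norm(np.cross(p-e,r/np.linalg.norm(r))) for e,r in rays]
def axis(n,box,zmin,zmax,smax=70):
    im,d,i=load(n);P=cloud(d,i);hs=cv2.cvtColor(im,cv2.COLOR_BGR2HSV)
    m=((P[...,2]>zmin)&(P[...,2]<zmax)&(hs[...,1]<smax)&(hs[...,2]>70)).astype(np.uint8)
    k=np.zeros_like(m);x0,y0,x1,y1=box;k[y0:y1,x0:x1]=1;m*=k
    n_,lab,st,_=cv2.connectedComponentsWithStats(m);m=lab==1+np.argmax(st[1:,4])
    v,u=np.nonzero(m);l=cv2.fitLine(np.c_[u,v].astype(np.float32),cv2.DIST_L2,0,.01,.01).ravel()
    e,a=ray(i,l[2],l[3]);_,b=ray(i,l[2]+20*l[0],l[3]+20*l[1]);N=np.cross(a,b)
    return e,N/np.linalg.norm(N),m.sum(),l
E
python3 - <<'E'
from h import *
np.set_printoptions(precision=2,suppress=True)
rs=[]
for n,c in [('scene',(322,222)),('top',(362,246))]:
    im,d,i=load(n);hs=cv2.cvtColor(im,cv2.COLOR_BGR2HSV)
    x,y=c;m=cv2.inRange(hs,(5,70,80),(30,255,255))[y-9:y+10,x-9:x+10]
    v,u=np.nonzero(m);w=hs[...,1][y-9:y+10,x-9:x+10][v,u].astype(float);u=(u*w).sum()/w.sum()+x-9;v=(v*w).sum()/w.sum()+y-9
    print(n,u,v,len(w));rs.append(ray(i,u,v))
p,res=tri(rs);print('top centre',p,res)
a=axis('scene',(305,205,360,260),45,118);b=axis('top',(345,210,385,250),45,118)
dr=np.cross(a[1],b[1]);dr/=np.linalg.norm(dr);dr*=np.sign(dr[2])
print(a[2:],b[2:]);print('dir',dr,'tilt',np.degrees(np.arccos(dr[2])),'az',np.degrees(np.arctan2(dr[1],dr[0])))
print('plane dist of top',[(p-q[0])@q[1] for q in (a,b)],'foot',p-130*dr)
for n in ['scene','top']:
    im,d,i=load(n);P=cloud(d,i).reshape(-1,3);q=P[(np.abs(P[:,2]-13)<5)&(np.hypot(P[:,0]-524,P[:,1]-221)<125)&(np.hypot(P[:,0]-524,P[:,1]-221)>80)]
    A=np.c_[2*q[:,:2],np.ones(len(q))]
    s=np.linalg.lstsq(A,(q[:,:2]**2).sum(1),rcond=None)[0];print(n,'hoop',s[:2],np.sqrt(s[2]+s[:2]@s[:2]),len(q),np.percentile(q[:,2],95))
    t=P[(np.hypot(P[:,0]-524,P[:,1]-221)<80)][:,2];print('table z',np.median(t),t.std())
    q=P[(P[:,2]>62)&(P[:,2]<78)&(np.hypot(P[:,0]-760,P[:,1]+18)<30)];print('short',q.mean(0))
E
```

```text
scene 321.56227967097533 219.42479435957696 14
top 361.5212464589235 245.4844192634561 4
top centre [533.41 -61.01 124.53] [np.float64(0.5846887410953644), np.float64(0.5846887410951869)]
(np.int64(370), array([  0.85,   0.52, 335.94, 232.59], dtype=float32)) (np.int64(261), array([  0.37,  -0.93, 367.01, 230.24], dtype=float32))
dir [-0.61  0.35  0.71] tilt 44.71708571186923 az 150.11577577033643
plane dist of top [np.float64(-6.485340729274764), np.float64(1.208515327694295)] foot [ 612.72 -106.58   32.15]
scene hoop [527.21 219.55] 102.84086583790253 622 15.767101260183907
table z 1.4978550219282738 1.0447519574778459
short [762.96 -21.32  68.99]
top hoop [523.3  219.69] 102.92234418273408 503 15.767303421021323
table z -0.0004646071038223454 2.0479820807553675
short [761.49 -19.5   68.97]
```

Run:
```python
from h import *
np.set_printoptions(precision=2,suppress=True)
p=np.array([533.4,-61,124.5])
N=[];tiles=[]
for n,(x0,y0,x1,y1) in [('scene',(305,205,362,262)),('top',(345,200,392,255))]:
    im,d,i=load(n);P=cloud(d,i);hs=cv2.cvtColor(im,cv2.COLOR_BGR2HSV)
    g=(hs[...,0]>40)&(hs[...,0]<90)&(hs[...,1]>70)
    m=(P[...,2]>50)&(P[...,2]<116)&~g
    k=np.zeros_like(m);k[y0:y1,x0:x1]=1;m&=k
    m=cv2.erode(m.astype(np.uint8),np.ones((2,2)))
    _,lab,st,_=cv2.connectedComponentsWithStats(m);m=lab==1+np.argmax(st[1:,4])
    v,u=np.nonzero(m);l=cv2.fitLine(np.c_[u,v].astype(np.float32),cv2.DIST_L2,0,.01,.01).ravel()
    e,a=ray(i,l[2],l[3]);_,b=ray(i,l[2]+20*l[0],l[3]+20*l[1]);c=np.cross(a,b);c/=np.linalg.norm(c);N.append(c)
    print(n,len(u),l,'off',(p-e)@c)
    o=im.copy();o[m]=(o[m]//2+np.array([0,0,127],np.uint8));tiles.append(cv2.resize(o[195:265,300:400],(400,280)))
    q=P[m]; mu=q.mean(0);print('cloud',mu,np.linalg.svd(q-mu,full_matrices=False)[2][0])
dr=np.cross(*N);dr/=np.linalg.norm(dr);dr*=np.sign(dr[2])
print('dir',dr,np.degrees(np.arccos(dr[2])),np.degrees(np.arctan2(dr[1],dr[0])),'foot',p-130*dr)
cv2.imwrite('pics/c2.png',np.hstack(tiles))
# bin top rim and walls
im,d,i=load('top');P=cloud(d,i);hs=cv2.cvtColor(im,cv2.COLOR_BGR2HSV)
g=cv2.inRange(hs,(40,80,20),(85,255,255))>0
q=P[g&(P[...,2]>62)&(P[...,2]<76)&(np.hypot(P[...,0]-615,P[...,1]+120)<130)];r=cv2.minAreaRect(q[:,:2].astype(np.float32));print('high rim',cv2.boxPoints(r),len(q))
q=P[g&(P[...,2]<76)&(np.hypot(P[...,0]-615,P[...,1]+120)<130)];print('all',cv2.boxPoints(cv2.minAreaRect(q[:,:2].astype(np.float32))))
```

```text
scene 275 [  0.85   0.53 337.57 233.85] off -6.33046490161277
cloud [556.48 -83.37  86.64] [ 0.61 -0.29 -0.73]
top 172 [  0.34  -0.94 367.18 230.13] off 0.16092954015368174
cloud [566.12 -79.11  83.69] [-0.47  0.33  0.82]
dir [-0.61  0.33  0.72] 43.84770738607271 151.1351498374607 foot [ 612.27 -104.47   30.75]
high rim [[ 543.    -66.08]
 [ 564.59 -132.7 ]
 [ 671.11  -98.16]
 [ 649.52  -31.55]] 158
all [[ 543.08  -65.1 ]
 [ 586.42 -203.33]
 [ 693.02 -169.91]
 [ 649.68  -31.68]]
```

View pics/c2.png

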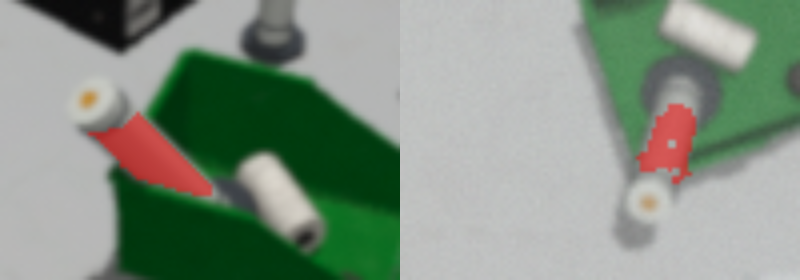

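The overlay shows the scene mask is lopsided, because the wall hides the stem's lower edge. The top-view mask is good. I'll use the triangulated top together with the foot-disc centre, seen near top-view pixel (370.6,218).

Run:
```python
from h import *
np.set_printoptions(precision=2,suppress=True)
p=np.array([533.4,-61,124.5])
im,d,i=load('top');hs=cv2.cvtColor(im,cv2.COLOR_BGR2HSV)
m=((hs[...,2]<115)&(hs[...,1]<75)).astype(np.uint8);k=np.zeros_like(m);k[203:232,356:384]=1;m*=k
c,_=cv2.findContours(m,cv2.RETR_EXTERNAL,cv2.CHAIN_APPROX_NONE);c=max(c,key=cv2.contourArea);h=cv2.convexHull(c)
el=cv2.fitEllipse(h);print('ellipse',el,cv2.boundingRect(c))
for uv in (el[0],(370.6,218)):
    e,r=ray(i,*uv);r/=np.linalg.norm(r);w=e-p;B=w@r;t=-B+np.sqrt(B*B-(w@w-120**2));f=e+r*t
    if f[2]>124: t=-B-np.sqrt(B*B-(w@w-120**2))
    dr=(p-f)/120;print('foot top',f,'dir',dr,'tilt',np.degrees(np.arccos(dr[2])),np.degrees(np.arctan2(dr[1],dr[0])),'at95',p-35*dr)
```

```text
ellipse ((370.3106994628906, 216.7682647705078), (19.963491439819336, 21.65191078186035), 36.60079574584961) (360, 206, 21, 21)
foot top [598.12 -94.59  29.19] dir [-0.54  0.28  0.79] tilt 37.41575016273097 152.57153983487117 at95 [552.28 -70.8   96.7 ]
foot top [595.3  -95.38  27.62] dir [-0.52  0.29  0.81] tilt 36.160974771602625 150.9486252448512 at95 [551.45 -71.03  96.24]
```

Call:
{"name": "step_arm", "arguments": {"series": [23,-37,0,-0.01,0,23,-37,0,-0.01,0,23,-37,0,-0.01,0,23,-37,0,-0.01,0,23,-37,0,-0.01,0,23,-37,0,-0.01,0,23,-37,0,-0.01,0,23,-37,0,-0.01,0,23,-37,0,-0.01,0,23,-37,0,-0.01,0,23,-37,0,-0.01,0,23,-37,0,-0.01,0,23,-37,0,-0.01,0,23,-37,0,-0.01,0,23,-37,0,-0.01,0,23,-37,0,-0.01,0,0,0,0,0,0], "squeeze": 25}}

```text
clock: 2.28
eef_pos: [545.6, -73.3, 229.6]
eef_rot: [-3.141, -0.001, 2.651]
wrist_force: [-1.4, 0.2, -0.1]
finger_gap: 93.8
finger_force: 0.0
```

Run:
```python
from h import *
np.set_printoptions(precision=2,suppress=True)
im,d,i=grab('wrist','w1.png');P=cloud(d,i);hs=cv2.cvtColor(im,cv2.COLOR_BGR2HSV)
print(i['eye'])
m=cv2.inRange(hs,(5,70,80),(30,255,255));n,l,st,c=cv2.connectedComponentsWithStats(m)
for k in range(1,n):
    if st[k,4]>8:
        q=P[int(c[k][1]),int(c[k][0])]; print(st[k],c[k],q,manip.read_state()['eef_pos'])
        if abs(q[0]-533)<15 and abs(q[1]+61)<15:
            o,r=ray(i,*c[k]);t=load('top');s=load('scene')
            print(tri([(o,r),ray(t[2],361.5,245.5),ray(s[2],321.56,219.42)]))
```

```text
[476.34 -35.46 383.87]
[  0   0  33  23 337] [12.43  7.61] [ 226.2  -270.81   -0.78] [545.04 -72.01 229.76]
[  66    0  149   95 3550] [134.5   43.17] [ 321.59 -172.23   15.6 ] [545.04 -72.01 229.76]
[461   0  12  35 103] [466.14  16.46] [459.87 141.54  12.48] [545.04 -72.01 229.76]
[  484     0   156   136 15431] [564.2   57.73] [546.93 226.81   0.44] [545.04 -72.01 229.76]
[460  51 140  96 542] [508.22 115.37] [576.4  152.92   0.23] [545.04 -72.01 229.76]
[614  86  26  28  71] [630.1   97.89] [617.47 269.9   12.73] [545.04 -72.01 229.76]
[324 188  10  10  86] [328.56 192.5 ] [533.47 -59.11 120.73] [545.04 -72.01 229.76]
(array([533.6 , -60.05, 123.84]), [np.float64(1.4420456403842843), np.float64(0.8335134069597917), np.float64(1.1997416667813567)])
[  0 279  14  19 135] [  4.86 289.47] [ 474.36 -510.97   -0.14] [545.04 -72.01 229.76]
[115 321   4   4  10] [116.4 322.2] [ 495.02 -100.11  317.76] [545.04 -72.01 229.76]
[523 320  15  58 277] [531.72 350.86] [543.55 -17.63 322.26] [545.04 -72.01 229.76]
[104 325  13  53 250] [108.84 351.93] [ 499.02 -102.15  322.11] [545.04 -72.01 229.76]
[455 395  14   5  40] [462.55 397.75] [928.22 -39.91  -1.45] [545.04 -72.01 229.76]
```

View pics/w1.png

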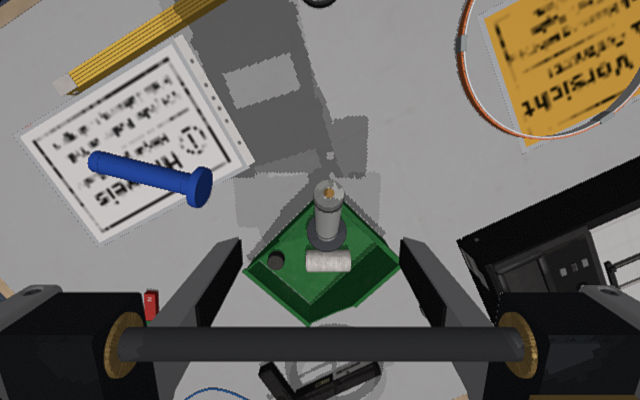

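The wrist view shows the pillar's top at (329,192), with its lean lying along the image's vertical. That puts the finger line square to it. Descending to grip.

Call:
{"name": "step_arm", "arguments": {"series": [2,1,-31,0,0.2,2,2,-31,0,0.2,0,0,-31,0,0.2,0,0,-20,0,0.2,0,0,-11,0,0.2,0,0,0,0,0.2,0,0,0,0,1,0,0,0,0,1,0,0,0,0,1,0,0,0,0,1,0,0,0,0,1], "squeeze": 25}}

```text
clock: 3.7
eef_pos: [549.1, -68.3, 106.5]
eef_rot: [-3.142, -0.0, 2.654]
wrist_force: [0.5, -0.7, 0.4]
finger_gap: 28.6
finger_force: 0.0
```

Call:
{"name": "step_arm", "arguments": {"series": [0,0,0,0,1,0,0,0,0,1]}}

```text
clock: 3.95
eef_pos: [549.2, -68.4, 106.5]
eef_rot: [3.142, 0.0, 2.654]
wrist_force: [1.1, -0.1, -0.1]
finger_gap: 25.4
finger_force: 25.0
```

Call:
{"name": "step_arm", "arguments": {"series": [-3,1.5,4,0,1,-5,3,8,0,1,-5,3,8,0,1,0,0,0,0,1]}}

```text
clock: 4.45
eef_pos: [535.9, -60.6, 127.3]
eef_rot: [3.142, 0.001, 2.654]
wrist_force: [1.0, 0.1, 0.8]
finger_gap: 25.7
finger_force: 25.0
```

Run:
```python
from h import *
im,d,i=grab('scene'); w,_,_=grab('wrist')
a=cv2.resize(im[150:300,270:430],(400,375)); b=cv2.resize(w[120:330,200:424],(400,375))
cv2.imwrite('pics/c3.png',np.hstack([a,b]))
```

```text
(no output)
```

View pics/c3.png

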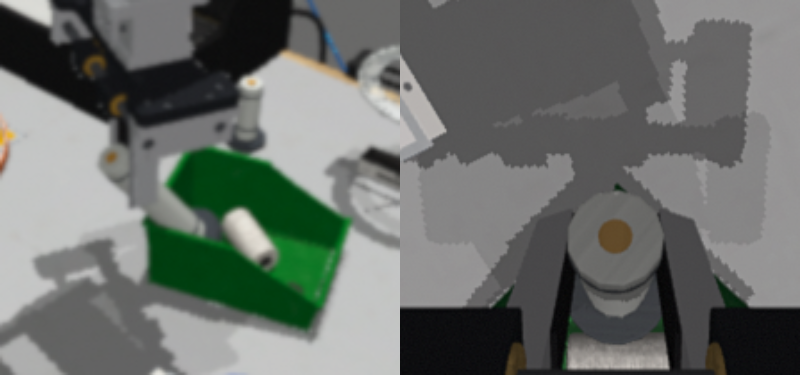

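The pillar follows the gripper and keeps its lean. The roller has stayed in the bin and the force is low. Lifting straight up to clear the walls.

Call:
{"name": "step_arm", "arguments": {"series": [-2,1,8,0,1,-2,1,12,0,1,0,0,12,0,1,0,0,12,0,1,0,0,16,0,1,0,0,20,0,1,0,0,0,0,1]}}

```text
clock: 5.42
eef_pos: [532.7, -58.9, 208.2]
eef_rot: [3.141, 0.003, 2.654]
wrist_force: [0.1, -0.4, -2.4]
finger_gap: 25.9
finger_force: 25.0
```

Run:
```python
from h import *
s=manip.read_state();print(s['eef_pos'],s['wrist_force'],s['moment'],s['finger_gap'])
im,d,i=grab('scene'); w,_,_=grab('wrist')
a=cv2.resize(im[100:300,230:430],(400,400)); b=cv2.resize(w[90:330,200:440],(400,400))
cv2.imwrite('pics/c4.png',np.hstack([a,b]))
```

```text
[532.6771132  -58.908755   208.17231608] [ 0.12401239 -0.37420456 -2.4325524 ] [0.0380593  0.02304124 0.02162822] 25.927349484984187
```

View pics/c4.png

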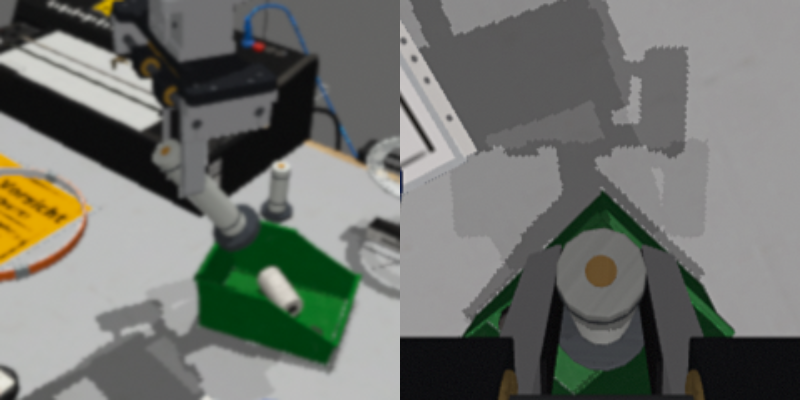

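The wrist and scene views show the pillar free above the bin, still leaning about 35° in the pads, with the roller left behind. Carrying it over the hoop and lowering it to a hover.

Call:
{"name": "step_arm", "arguments": {"series": [0,8,0,0,1,0,16,0,0,1,-1,24,0,0,1,-1,30,0,0,1,-1,32,0,0,1,-1,32,0,0,1,-1,32,0,0,1,-1,32,0,0,1,-1,28,0,0,1,-1,22,0,0,1,0,15,-10,0,1,0,8,-15,0,1,0,0,-20,0,1,0,0,-20,0,1,0,0,-15,0,1,0,0,-8,0,1,0,0,0,0,1,0,0,0,0,1]}}

```text
clock: 7.78
eef_pos: [524.4, 220.3, 119.1]
eef_rot: [3.141, 0.001, 2.654]
wrist_force: [0.4, 0.7, -1.9]
finger_gap: 25.6
finger_force: 25.0
```

```bash
cat >> h.py <<'E'
def pillar(show=None):
    """grey/dark pillar line below fingers + dot in wrist; foot lowest z from scene/top clouds"""
    s=manip.read_state();e=np.array(s['eef_pos']);print('tcp',e.round(1),'f',np.round(s['wrist_force'],1),'gap',round(float(s['finger_gap']),1),'t',s['clock'])
    im,d,i=grab('wrist');hs=cv2.cvtColor(im,cv2.COLOR_BGR2HSV);P=cloud(d,i)
    m=cv2.inRange(hs,(5,70,80),(30,255,255));m[:,:250]=0;m[:,400:]=0
    n,l,st,c=cv2.connectedComponentsWithStats(m)
    for k in range(1,n):
        q=P[int(c[k][1]),int(c[k][0])]
        if st[k,4]>20 and np.linalg.norm(q[:2]-e[:2])<60 and q[2]>60:
            g=e-[0,0,6]; dd=np.median(P[l==k],axis=0)-g; h=np.hypot(*dd[:2])
            lean=dd[:2]@[np.cos(2.654),np.sin(2.654)]
            print('dot',dd.round(1),'tilt deg',np.degrees(np.arctan2(lean,dd[2])).round(1),'len',np.linalg.norm(dd).round(1))
    for nme in ('scene','top'):
        im,d,i=grab(nme);P=cloud(d,i);hs=cv2.cvtColor(im,cv2.COLOR_BGR2HSV)
        m=(P[...,2]>3)&(P[...,2]<e[2]-30)&(np.hypot(P[...,0]-e[0],P[...,1]-e[1])<85)&(hs[...,1]<110)
        m=cv2.morphologyEx(m.astype(np.uint8),cv2.MORPH_OPEN,np.ones((2,2)));n,l,st,c=cv2.connectedComponentsWithStats(m)
        if n>1:
            k=1+np.argmax(st[1:,4]);q=P[l==k];mu=q.mean(0);v=np.linalg.svd(q-mu,full_matrices=False)[2][0];v*=np.sign(v[2])
            print(nme,len(q),'mean',mu.round(1),'dir',v.round(2),'zmin',np.percentile(q[:,2],[1,5]).round(1))
    if show:
        im=load('scene')[0];w=load('wrist')[0];x=cv2.resize(im[120:300,130:330],(444,400));cv2.imwrite('pics/'+show,np.hstack([x,cv2.resize(w[90:330,210:420],(350,400))]))
E
python3 -c "
from h import *
pillar()"
```

```text
tcp [524.4 220.3 119.1] f [ 0.4  0.7 -1.9] gap 25.6 t 7.775
dot [-15.6   8.7  21.2] tilt deg 40.1 len 27.7
dot [-30.6   1.2  98.7] tilt deg 15.6 len 103.3
dot [-20.3  27.2  96.5] tilt deg 17.6 len 102.3
dot [-16.6  25.2  98.8] tilt deg 15.0 len 103.3
scene 369 mean [560.1 188.5  54.1] dir [-0.52 -0.6   0.61] zmin [ 2.6 27.4]
top 333 mean [566.7 189.6  51.2] dir [-0.04 -0.11  0.99] zmin [-1.1 24. ]
```

Call:
{"name": "step_arm", "arguments": {"series": [0,0,0,0,1,0,0,0,0,1], "squeeze": 12}}

```text
clock: 8.18
eef_pos: [524.1, 220.2, 118.6]
eef_rot: [3.141, 0.0, 2.654]
wrist_force: [0.1, 0.6, -1.5]
finger_gap: 25.7
finger_force: 12.0
```

```bash
python3 -c "
from h import *
pillar()"
```

```text
tcp [524.1 220.2 118.6] f [ 0.1  0.6 -1.5] gap 25.7 t 8.175
dot [-15.5   8.8  21.1] tilt deg 40.1 len 27.7
dot [-30.4   1.1  98.9] tilt deg 15.5 len 103.5
dot [-20.3  27.4  96.6] tilt deg 17.7 len 102.4
dot [-16.6  25.4  99. ] tilt deg 15.0 len 103.6
scene 354 mean [557.5 184.4  56.1] dir [-0.5  -0.64  0.58] zmin [ 2.5 27.5]
top 334 mean [566.1 189.3  50.5] dir [-0.04 -0.11  0.99] zmin [-2.  24.4]
```

The pads still hold the lean at 12 N. I'll lower it a little and loosen further, so it swings upright under its own weight just above the table.

Call:
{"name": "step_arm", "arguments": {"series": [0,0,-4,0,1,0,0,-4,0,1,0,0,0,0,1,0,0,0,0,1], "squeeze": 7}}

```text
clock: 8.82
eef_pos: [524.1, 220.2, 110.4]
eef_rot: [-3.141, -0.0, 2.654]
wrist_force: [0.1, -0.0, -2.8]
finger_gap: 25.9
finger_force: 7.0
```

```bash
python3 -c "
from h import *
pillar()"
```

```text
tcp [524.1 220.2 110.4] f [ 0.1 -0.  -2.8] gap 25.9 t 8.825
dot [-15.5   8.8  21.2] tilt deg 40.0 len 27.7
dot [-30.5   1.1  98.7] tilt deg 15.5 len 103.3
dot [-20.1  27.4  96.8] tilt deg 17.5 len 102.6
dot [-16.6  25.4  99.1] tilt deg 15.0 len 103.6
scene 359 mean [556.4 184.5  48.6] dir [-0.5  -0.64  0.59] zmin [10.3 18.9]
top 325 mean [566.1 189.2  42.9] dir [-0.04 -0.1   0.99] zmin [-1.6 16.2]
```

Call:
{"name": "step_arm", "arguments": {"series": [0,0,-3,0,1,0,0,0,0,1,0,0,0,0,1], "squeeze": 4.5}}

```text
clock: 9.35
eef_pos: [524.1, 220.2, 107.4]
eef_rot: [-3.142, -0.0, 2.654]
wrist_force: [0.3, -0.4, -0.7]
finger_gap: 25.9
finger_force: 4.5
```

```bash
python3 -c "
from h import *
pillar('c5.png')"
```

```text
tcp [524.1 220.2 107.4] f [ 0.3 -0.4 -0.7] gap 25.9 t 9.35
dot [-15.1   8.6  21.6] tilt deg 38.9 len 27.7
dot [-30.7   1.2  98.8] tilt deg 15.6 len 103.5
dot [-20.   27.4  96.3] tilt deg 17.6 len 102.1
scene 345 mean [554.1 182.3  46. ] dir [-0.49 -0.64  0.59] zmin [12.7 14.5]
top 321 mean [565.1 189.6  35.4] dir [-0.26  0.22  0.94] zmin [-0.8 10.7]
```

View pics/c5.png

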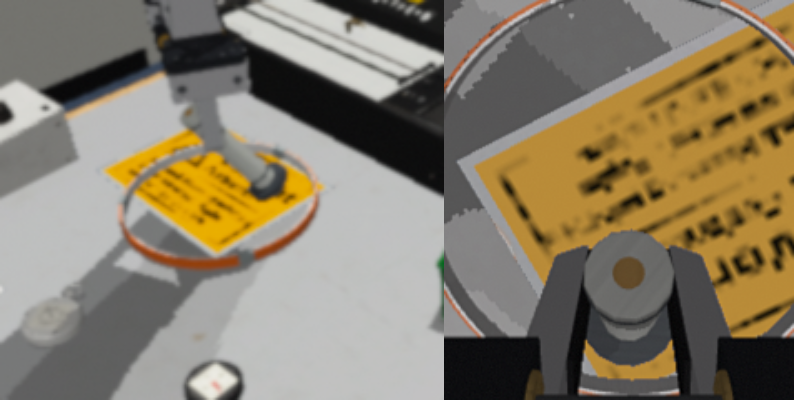

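The scene shows the foot inside the hoop just above the table, and the lean has started to creep upright at 4.5 N. Raising it slightly for swing clearance and loosening a bit more.

Call:
{"name": "step_arm", "arguments": {"series": [0,0,4,0,1,0,0,0,0,1,0,0,0,0,1,0,0,0,0,1], "squeeze": 3.7}}

```text
clock: 10.0
eef_pos: [524.1, 220.2, 111.4]
eef_rot: [-3.142, -0.0, 2.654]
wrist_force: [-0.1, -0.3, -2.6]
finger_gap: 25.9
finger_force: 3.7
```

```bash
python3 -c "
from h import *
pillar()"
```

```text
tcp [524.1 220.2 111.4] f [-0.1 -0.3 -2.6] gap 25.9 t 10.0
dot [-12.7   7.4  22.5] tilt deg 33.1 len 26.9
dot [-30.7   1.   98.8] tilt deg 15.6 len 103.4
dot [-20.   27.4  96.6] tilt deg 17.5 len 102.3
dot [-16.8  25.4  98.9] tilt deg 15.2 len 103.5
scene 351 mean [550.2 191.3  41.5] dir [-0.5  -0.59  0.63] zmin [ 9.9 14. ]
top 270 mean [559.1 191.5  36.2] dir [-0.02 -0.12  0.99] zmin [ 0.1 14.1]
```

Call:
{"name": "step_arm", "arguments": {"series": [0,0,0,0,1,0,0,0,0,1,0,0,0,0,1,0,0,0,0,1,0,0,0,0,1,0,0,0,0,1], "squeeze": 3.4}}

```text
clock: 10.9
eef_pos: [524.1, 220.2, 111.4]
eef_rot: [-3.142, -0.0, 2.654]
wrist_force: [-0.8, 0.6, -1.7]
finger_gap: 26.3
finger_force: 3.4
```

```bash
python3 -c "
from h import *
pillar()"
```

```text
tcp [524.1 220.2 111.4] f [-0.8  0.6 -1.7] gap 26.3 t 10.9
dot [-12.7   7.4  22.6] tilt deg 33.0 len 26.9
dot [-30.5   0.9  98.8] tilt deg 15.5 len 103.4
dot [-20.1  27.3  96.7] tilt deg 17.5 len 102.5
dot [-16.8  25.6  98.9] tilt deg 15.2 len 103.5
scene 350 mean [548.3 187.9  45. ] dir [-0.49 -0.64  0.6 ] zmin [10.9 14.3]
top 270 mean [559.2 191.7  36.3] dir [-0.02 -0.12  0.99] zmin [-0.4 12.6]
```

The lean creeps only when jolted. I'll shift the tool towards the lean side with a gentle start and a sharp stop. That centres the foot and uses inertia to swing it.

Call:
{"name": "step_arm", "arguments": {"series": [-2,1,0,0,1,-4,2,0,0,1,-6,3,0,0,1,-9,5,0,0,1,-12,7,0,0,1,-15,8,0,0,1,0,0,0,0,1,0,0,0,0,1], "squeeze": 3.7}}

```text
clock: 12.05
eef_pos: [476.2, 246.3, 111.8]
eef_rot: [3.141, 0.0, 2.654]
wrist_force: [-1.3, -0.2, -0.1]
finger_gap: 25.8
finger_force: 3.7
```

```bash
python3 -c "
from h import *
pillar()"
```

```text
tcp [476.2 246.3 111.8] f [-1.3 -0.2 -0.1] gap 25.8 t 12.05
dot [-10.9   6.5  23.3] tilt deg 28.5 len 26.5
dot [-30.6   1.1  98.8] tilt deg 15.6 len 103.5
dot [-20.4  27.4  96.9] tilt deg 17.6 len 102.8
dot [-16.7  25.4  98.9] tilt deg 15.1 len 103.5
scene 383 mean [497.1 220.4  39.8] dir [-0.44 -0.62  0.65] zmin [ 7.3 11.5]
top 321 mean [504.1 222.   40.1] dir [ 0.03 -0.14  0.99] zmin [-0.2 10.4]
```

Call:
{"name": "step_arm", "arguments": {"series": [4,-2.5,-1,0,1,0,0,-2,0,1,5,-3,0.5,0,1,6,-3,0.5,0,1,6,-3,0.5,0,1,6,-3,0.5,0,1,0,0,0,0,1], "squeeze": 3.7}}

```text
clock: 13.08
eef_pos: [503.4, 231.4, 110.3]
eef_rot: [-3.141, -0.0, 2.653]
wrist_force: [-0.1, 0.2, -2.6]
finger_gap: 25.9
finger_force: 3.7
```

```bash
python3 -c "
from h import *
pillar()"
```

```text
tcp [503.4 231.4 110.3] f [-0.1  0.2 -2.6] gap 25.9 t 13.075
dot [-8.3  5.2 28.7] tilt deg 18.9 len 30.3
dot [-30.6   1.1  98.8] tilt deg 15.6 len 103.4
dot [-20.   27.4  96.5] tilt deg 17.5 len 102.3
dot [-16.8  25.5  98.9] tilt deg 15.1 len 103.5
scene 367 mean [510.9 212.5  36.4] dir [-0.43 -0.63  0.65] zmin [ 5.6 10.5]
top 144 mean [521.4 209.3  31.6] dir [ 0.02 -0.14  0.99] zmin [0.8 8.1]
```

Call:
{"name": "step_arm", "arguments": {"series": [5,-3,-1,0,1,6,-3,-0.5,0,1,6,-3,-0.5,0,1,6,-3,-0.5,0,1,0,0,0,0,1], "squeeze": 3.5}}

```text
clock: 13.85
eef_pos: [526.6, 219.4, 107.9]
eef_rot: [3.141, 0.0, 2.653]
wrist_force: [0.6, -0.6, -0.0]
finger_gap: 25.9
finger_force: 3.5
```

```bash
python3 -c "
from h import *
pillar()"
```

```text
tcp [526.6 219.4 107.9] f [ 0.6 -0.6 -0. ] gap 25.9 t 13.85
dot [-5.4  3.6 29.2] tilt deg 12.5 len 29.9
dot [  82.9  -41.  -100.9] tilt deg -137.5 len 136.9
dot [-30.7   1.   98.6] tilt deg 15.6 len 103.3
dot [-20.4  27.5  96.7] tilt deg 17.7 len 102.6
dot [-16.6  25.5  99. ] tilt deg 15.0 len 103.5
scene 361 mean [520.5 208.2  32.1] dir [-0.43 -0.62  0.65] zmin [2.7 5.2]
```

Call:
{"name": "step_arm", "arguments": {"series": [0,0,4,0,1,-4,2,0,0,1,-7,3,0,0,1,-9,5,0,0,1,0,0,-2,0,1,0,0,-2,0,1,4,-2,-1,0,1,4,-2,-1,0,1,4,-2,-1,0,1,3,-2,-1,0,1,3,-1,-1,0,1,0,0,0,0,1], "squeeze": 3.5}}

```text
clock: 15.5
eef_pos: [524.3, 220.6, 102.9]
eef_rot: [3.142, 0.0, 2.654]
wrist_force: [-1.3, -0.8, 4.5]
finger_gap: 25.7
finger_force: 3.5
```

```bash
python3 -c "
from h import *
pillar('c6.png')"
```

```text
tcp [524.3 220.6 102.9] f [-1.3 -0.8  4.5] gap 25.7 t 15.5
dot [-5.9  3.8 35.1] tilt deg 11.3 len 35.8
dot [-30.6   1.1  98.7] tilt deg 15.6 len 103.3
dot [-20.3  27.4  96.4] tilt deg 17.7 len 102.2
dot [-16.6  25.4  98.9] tilt deg 15.0 len 103.5
scene 333 mean [500.2 212.4  35.6] dir [-0.42 -0.68  0.61] zmin [3.7 8. ]
```

View pics/c6.png

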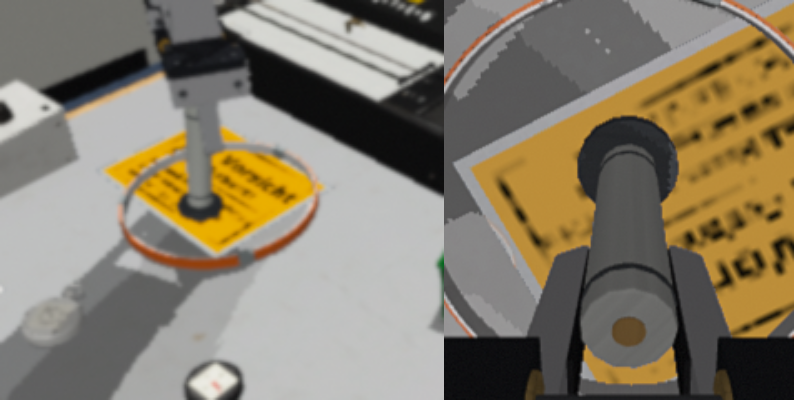

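The scene view shows the pillar standing nearly upright in the middle of the hoop. The wrist view shows the foot disc centred near crop pixel (628,165). I'll measure the remaining tilt from the foot disc and the top dot.

```bash
cat >> h.py <<'E'
def stand():
    im,d,i=load('wrist');hs=cv2.cvtColor(im,cv2.COLOR_BGR2HSV);P=cloud(d,i);e=np.array(manip.read_state()['eef_pos'])
    m=cv2.inRange(hs,(5,70,60),(30,255,255));m[:,:280]=0;m[:,360:]=0
    m[(P[...,2]<115)|(P[...,2]>145)]=0;v,u=np.nonzero(m);o,r=ray(i,u.mean(),v.mean());t=o+r*((131-o[2])/r[2]);print('dot px',u.mean(),v.mean(),'depth pt',np.median(P[m>0],0),'ray@131',t)
    m=((P[...,2]>5)&(P[...,2]<24)&(hs[...,1]<90)&(hs[...,2]<125)&(np.hypot(P[...,0]-e[0],P[...,1]-e[1])<70)).astype(np.uint8)
    n,l,st,c=cv2.connectedComponentsWithStats(m);k=1+np.argmax(st[1:,4]);q=P[l==k]
    v,u=np.nonzero(l==k);print('foot px box',st[k])
    A=np.c_[q,np.ones(len(q))];top=q[q[:,2]>np.percentile(q[:,2],30)]
    for _ in range(4):
        co=np.linalg.lstsq(np.c_[top[:,:2],np.ones(len(top))],top[:,2],rcond=None)[0];rs=top[:,2]-np.c_[top[:,:2],np.ones(len(top))]@co;top=top[np.abs(rs)<max(1,1.5*rs.std())]
    print('foot top plane slope deg',np.degrees(np.arctan(co[:2])),'rms',rs.std(),len(top),'z',top[:,2].mean())
    (cx,cy),rad=cv2.minEnclosingCircle(top[:,:2].astype(np.float32));print('foot centre',cx,cy,rad)
    f=np.array([cx,cy]);print('top-foot',t[:2]-f,'tilt',np.degrees(np.arctan2((t[:2]-f),120)))
E
python3 -c "
from h import *
np.set_printoptions(precision=2,suppress=True)
stand()"
```

```text
dot px 319.84192439862545 289.192439862543 depth pt [518.62 224.3  131.95] ray@131 [519.14 223.78 131.  ]
foot px box [ 290  160   61   52 1564]
foot top plane slope deg [-4.65  2.42] rms 0.480484332134595 881 z 13.992218594032888
foot centre 503.47503662109375 232.0203094482422 23.33441162109375
top-foot [15.67 -8.24] tilt [ 7.44 -3.93]
```

The pillar has gone slightly past vertical and now leans about 6° the other way, rocked on its far edge. Moving the grip back to bring the foot flat.

Call:
{"name": "step_arm", "arguments": {"series": [-3,1.5,0,0,1,-3,1.5,0,0,1,-3,1.5,0,0,1,-2,1,0,0,1,0,0,0,0,1], "squeeze": 3.5}}

```text
clock: 16.27
eef_pos: [512.9, 226.3, 102.9]
eef_rot: [-3.141, -0.0, 2.654]
wrist_force: [0.4, -0.3, -1.6]
finger_gap: 25.8
finger_force: 3.5
```

```bash
python3 -c "
from h import *
np.set_printoptions(precision=2,suppress=True)
pillar();stand()"
```

```text
tcp [512.9 226.3 102.9] f [ 0.4 -0.3 -1.6] gap 25.8 t 16.275
dot [-6.3  4.  35.1] tilt deg 12.0 len 35.9
dot [-30.6   1.1  98.7] tilt deg 15.6 len 103.3
dot [-20.2  27.4  96.8] tilt deg 17.6 len 102.6
dot [-16.6  25.3  99. ] tilt deg 15.0 len 103.6
scene 338 mean [496.8 219.   31. ] dir [-0.4  -0.65  0.65] zmin [3.9 7. ]
dot px 319.0347003154574 288.70662460567826 depth pt [506.73 230.15 131.9 ] ray@131 [507.35 229.25 131.  ]
foot px box [ 291  168   60   51 1481]
foot top plane slope deg [-1.79  0.84] rms 0.45706092379971003 873 z 12.496244735511235
foot centre 498.24700927734375 234.59829711914062 23.260948181152344
top-foot [ 9.11 -5.35] tilt [ 4.34 -2.55]
```

Call:
{"name": "step_arm", "arguments": {"series": [0,0,3,0,1,0,0,2,0,1,2,-1,0,0,1,5,-3,0,0,1,8,-5,0,0,1,11,-6,0,0,1,0,0,0,0,1,0,0,0,0,1], "squeeze": 4}}

```text
clock: 17.42
eef_pos: [539.0, 211.1, 107.8]
eef_rot: [-3.141, -0.0, 2.654]
wrist_force: [-0.9, -0.2, -2.4]
finger_gap: 25.6
finger_force: 4.0
```

```bash
python3 -c "
from h import *
np.set_printoptions(precision=2,suppress=True)
pillar();stand()"
```

```text
tcp [539.  211.1 107.8] f [-0.9 -0.2 -2.4] gap 25.6 t 17.425
dot [-6.5  4.1 35. ] tilt deg 12.3 len 35.8
dot [ 78.4 -39.9 -89.2] tilt deg -135.4 len 125.3
dot [-30.6   1.1  98.6] tilt deg 15.6 len 103.2
dot [-20.2  27.4  96.5] tilt deg 17.6 len 102.3
dot [-16.6  25.4  99.1] tilt deg 15.0 len 103.6
scene 330 mean [522.8 204.   36.1] dir [-0.43 -0.64  0.64] zmin [ 9.  12.6]
dot px 320.4046052631579 287.20394736842104 depth pt [532.6  215.23 136.76] ray@131 [535.6  213.65 131.  ]
foot px box [ 291  169   60   52 1470]
foot top plane slope deg [-1.78  0.77] rms 0.46509637504321455 900 z 17.144994862119223
foot centre 525.4406127929688 218.7006378173828 23.389577865600586
top-foot [10.16 -5.05] tilt [ 4.84 -2.41]
```

Call:
{"name": "step_arm", "arguments": {"series": [3,-1.5,-1,0,1,0,0,-2,0,1,0,0,-1,0,1,0,0,-1,0,1,0,0,-0.5,0,1,-2,1,-0.3,0,1,-2,1,-0.3,0,1,-2,1,-0.3,0,1,-2,1,-0.3,0,1,0,0,0,0,1], "squeeze": 3.5}}

```text
clock: 18.82
eef_pos: [534.2, 213.8, 101.7]
eef_rot: [3.141, 0.001, 2.654]
wrist_force: [0.4, -0.8, 4.5]
finger_gap: 26.0
finger_force: 3.5
```

```bash
python3 -c "
from h import *
np.set_printoptions(precision=2,suppress=True)
pillar();stand()"
```

```text
tcp [534.2 213.8 101.7] f [ 0.4 -0.8  4.5] gap 26.0 t 18.825
dot [-7.4  4.6 35.1] tilt deg 14.0 len 36.2
dot [-30.8   1.   98.6] tilt deg 15.7 len 103.3
dot [-17.4  25.8  98.6] tilt deg 15.5 len 103.4
scene 333 mean [523.2 201.4  32. ] dir [-0.44 -0.65  0.62] zmin [3.2 5.7]
dot px 320.5314465408805 285.28930817610063 depth pt [526.88 218.48 130.79] ray@131 [526.91 218.45 131.  ]
foot px box [ 291  180   60   51 1438]
foot top plane slope deg [ 0.47 -0.3 ] rms 0.4210795832227144 854 z 10.31139774134881
foot centre 528.3246459960938 217.67898559570312 23.536638259887695
top-foot [-1.42  0.77] tilt [-0.68  0.37]
```

The foot is flat: 0.5° slope, top of the disc at z = 10.3, within about 3 mm of the hoop centre. Releasing and rising clear.

Call:
{"name": "step_arm", "arguments": {"series": [0,0,0.5,0,0.7,0,0,0,0,0.6,0,0,0,0,0.5,0,0,0,0,0.4,0,0,0,0,0.4,0,0,0,0,0.4]}}

```text
clock: 19.73
eef_pos: [534.1, 213.7, 101.7]
eef_rot: [-3.142, 0.0, 2.654]
wrist_force: [1.6, 0.5, 0.4]
finger_gap: 56.4
finger_force: 0.0
```

Call:
{"name": "step_arm", "arguments": {"series": [0,0,8,0,0.4,0,0,16,0,0.4,0,0,25,0,0.4,0,0,30,0,0.4,0,0,30,0,0.4,0,0,30,0,0.4,-15,0,0,0,0.4,-30,0,0,0,0.4,-40,0,0,0,0.4,-40,0,0,0,0.4,-30,0,0,0,0.4,0,0,0,0,0.4]}}

```text
clock: 21.22
eef_pos: [378.1, 213.9, 242.3]
eef_rot: [3.14, 0.001, 2.655]
wrist_force: [0.2, 1.0, -0.4]
finger_gap: 56.4
finger_force: 0.0
```

Run:
```python
from h import *
np.set_printoptions(precision=1,suppress=True)
rs=[]
for n in ['scene','top']:
    im,d,i=grab(n);P=cloud(d,i);hs=cv2.cvtColor(im,cv2.COLOR_BGR2HSV);X=P.reshape(-1,3);r=np.hypot(X[:,0]-526,X[:,1]-219)
    q=X[(np.abs(X[:,2]-13)<5)&(r<125)&(r>80)];s=np.linalg.lstsq(np.c_[2*q[:,:2],np.ones(len(q))],(q[:,:2]**2).sum(1),rcond=None)[0];print(n,'hoop',s[:2],len(q))
    t=X[(X[:,2]>125)&(X[:,2]<140)&(r<40)];print('top',t.mean(0),len(t))
    for lo,hi in [(20,45),(60,90)]:
        t=X[(X[:,2]>lo)&(X[:,2]<hi)&(r<40)];print('stem',lo,t.mean(0) if len(t) else None)
    t=X[(X[:,2]>62)&(X[:,2]<78)&(np.hypot(X[:,0]-760,X[:,1]+18)<30)];print('short',t.mean(0))
im=load('scene')[0];t=load('top')[0]
cv2.imwrite('pics/c7.png',np.hstack([cv2.resize(im[120:300,150:350],(444,400)),cv2.resize(t[180:320,170:290],(343,400))]))
print(manip.read_state()['clock'])
```

```text
scene hoop [527.2 219.6] 602
top [529.5 211.1 129.8] 75
stem 20 [526.3 207.   32.2]
stem 60 [526.3 207.1  75.4]
short [763.1 -20.9  68.8]
top hoop [523.3 219.7] 505
top [527.5 213.8 129. ] 120
stem 20 [528.6 205.7  29. ]
stem 60 [527.4 203.9  74.6]
short [761.1 -19.5  69. ]
21.325
```

View pics/c7.png

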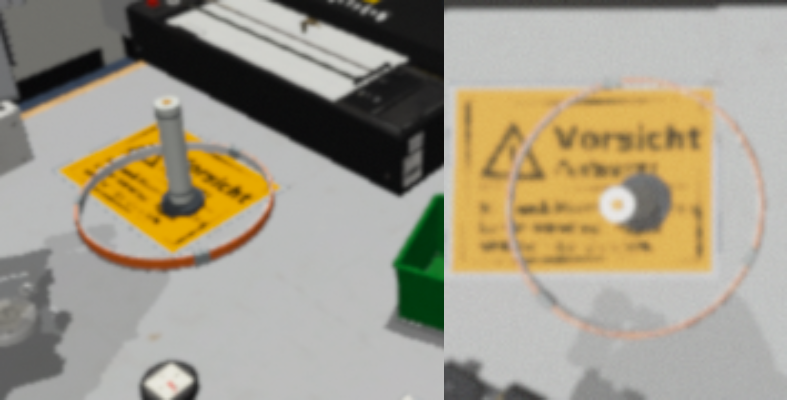

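The pictures show the pillar upright in the hoop's middle: its top is at (617,205) and foot at (644,203) in the top crop, about 7 mm off the hoop centre at (637,208). The hoop and short pillar measure the same as before, and the arm is clear. Handing in.

```bash
python3 -c "
from cell import manip
print(manip.sign_off())"
```

```text
the job is handed in; nothing more can be done
None
```

The job is handed in: the pillar stands upright on its foot about 7 mm from the hoop's centre, set down rather than dropped, with the hoop and short pillar unmoved, at about 21 s on the clock.

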